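Jack up one side of the roller press and hold it

TASK

The roller press needs new rubber pads under its feet on the lug side: close the little hydraulic jack's release valve (turn its knob clockwise until the pointer stands at the white mark) and set the jack flat on the table with its saddle centred under the press's lift point, the ring on the lug. Pump the handle in full strokes until the lug has risen about 10 mm (8 mm at least), and finish holding the handle fully down with the gripper, the press carried by the jack alone: this old jack settles back whenever its handle goes up, so do not let go. Leave the other things on the table where they are.

Things in the scene. Friction and masses are not known exactly. Their poses are not given: they have to be found in the camera images.
- jack: Low grey hydraulic hand jack, about 0.9 kg, loose. Origin: on its underside, mid body block; x points along the jack to the saddle end, z up. At x = 100 mm the ram cylinder, 49 mm across, 56 mm high, on a foot plate (x 65 to 125 mm, 76 mm wide, 8 mm high) where the jack ends. Rear cross foot at x = -158 mm, 100 mm wide, 8 mm high. The pump handle rises to the rear, to x = -285 mm.
- press_frame: Hand-cranked roller press, 12 kg, grey cheeks, two steel rollers, about 340 x 390 x 260 mm. Origin: on the table under the middle of its four feet; the lug sticks out on its -y side, so its +y is the direction in which the jack drives in. It is fixed at its two far (+y) feet and can only tip up about them. The upright wall behind the lug stands 45 mm beyond the lift point.
- press (a joint): How far the press is tipped up about its far feet, rad: 0 standing on all feet, 0.13 at most. The lift point lies 270 mm from the tipping axis: 8 mm of lift is 0.030 rad.
- lift_point (a point): The marked lift point: on the underside of the steel lug, 79 mm above the table while the press stands, straight below the 22 mm ring on top of the lug. The lug is a level plate 46 mm wide and 8 mm thick that ends 25 mm beyond the point, on the press's -y side.
- jack_saddle (a point): Centre of the top of the jack's saddle, a steel disc 32 mm across on the ram, at jack x = 100 mm; 70 mm above the table when down (9 mm below the lug). With the valve closed full strokes of the handle bring the lug up by about 1, 6, 10 and 13 mm (1st to 4th stroke, handle down); each time the handle goes up the lug settles back some 3 mm. With the valve open nothing rises. Ram travel 36 mm.
- jack_body (a point): Place to grasp the jack from above for carrying or sliding: middle of its body block, 20 mm above the underside, axes as the jack's. The block is 44 mm wide (y), x from -85 to 79 mm, and stands 4 to 34 mm above the table.
- jack_valve (a joint): Turn of the release valve knob, rad: grows clockwise seen from above, 0 wide open, 2.2 with the pointer at the white mark (closed), 2.7 hard stop (overtightened). Stays where it is left (0.05 N m of friction).
- valve_knob (a point): On the axis of the valve knob, at the height to grip, 50 mm above the jack's underside, at jack x = -55 mm. The knob is an upright black bar 30 mm long, 11 mm thick and 20 mm high (39 to 59 mm above the jack's underside) on a round skirt 31 mm across; this point's x axis runs along the bar to its pointer end (pointed nose and white line on top), z up.
- valve_pointer (a point): The tip of the knob's pointer, 19 mm from the knob's axis.
- valve_mark (a point): The white mark on the top of the jack's body block, 27 mm from the knob's axis.
- jack_handle (a joint): Pump handle, rad: 0 up (the handle rises at 0.61 rad to the level), 0.6 fully down (nearly level). A spring lifts it again when it is let go; pushing it down at the grip takes about 5 N idle, about 10 N under load.
- handle_grip (a point): Middle of the black rubber grip of the pump handle, a round bar 24 mm thick and 75 mm long, 160 mm from the pivot; about 137 mm above the table when up, 47 mm when down.
- handle_pivot (a point): Pivot of the pump handle: jack x = -115 mm, 45 mm above the jack's underside; the handle swings in the jack's x-z plane.
- glue_gun: White glue gun lying on its side, about 180 x 120 x 30 mm; origin under its barrel. Bystander.
- fluted_disc: White fluted craft disc, 115 mm across, 16 mm thick. Bystander.
- pliers: Small pliers with red handles, 160 mm long. Bystander.
- phone: Black phone, 72 x 150 x 9 mm. Bystander.
- snowman: Little snowman with a red hat, 42 mm across, 73 mm high. Bystander.
- foot_pad_a: New rubber foot pad, 38 mm across, 6 mm thick, for later. Bystander.
- foot_pad_b: The other rubber foot pad, 38 mm across, 6 mm thick. Bystander.

How it is judged:
By the outcome, as a careful person would: the job done as asked, in the order asked, and still so for the second after the job is handed in, while the arm keeps its last pose, push and grip.
It also fails if it takes over 72 s, if anything falls off the work surface, if the arm or the gripper's body presses on something with over 40 N, if the wrist force passes 120 N, or if a joint passes its speed limit or range.

ROBOT

A 6-joint arm with a two-finger parallel gripper is mounted at the origin on the work surface. World frame = base frame: x ahead of the robot, y to its left, z up, the work surface at z = 0. Lengths are in m, angles in degrees, forces in N, time in s.
With the tool pointing down it reaches from about 0.4 to 0.825 m from the base axis. Payload 7 kg.
Tool frame: the origin (TCP) lies midway between the tips of the shut fingers; the grasp point (between the pads) lies 19 mm behind it (ctrl.hold_point_z is the distance from the TCP to the grasp point, in m); z points along the fingers, y is the line along which they close (so a half turn about z gives the same grasp; the last joint's range is limited). The gripper opens to 88 mm and grips with 3 to 60 N. Pads are 19 mm wide; open, the fingers measure 130 mm over their backs; the gripper's body (78 mm by 193 mm) begins 47 mm behind the grasp point.
Start: joints at [-54.826, 20.546, 0.682, 0, -70.136, -16.507], TCP at [0.216, -0.639, 0.227] pointing down, gripper open.
Joint ranges: [-176.03, 176.03], [-82.01, 121.73], [-58.28, 71.71], [-173.87, 95.51], [-174.79, -0.11], [-173.66, 173.66]. Speed limits (degrees/s): [136.94, 136.94, 172.46, 180, 180, 180].

INTERFACE

Orientations are given as [roll, pitch, yaw] about the fixed x, y, z axes, in that order (R = Rz(yaw) Ry(pitch) Rx(roll)).
In Python, from plant import ctrl gives the robot as it stands.
- The arm moves only by the tool apply_moves, never from a script. Its argument "deltas" is a list of rows, each an object with "fingers": the finger opening in mm, from 0 to 87.6; "delta_pos": the shift along the tool's x, y, z in mm, a list of three; "angular": the turn, a rotation vector about the tool's x, y, z in degrees, a list of three. A call has 1 to 10 rows; each row is the pose to reach, as a shift and turn from the pose commanded when the call began, along the tool's axes at that moment; what a row does not reach only later rows make up. A row lasts 1/10 s, in which the tool goes at most 50 mm and 8.59 degrees, less where a joint would pass 70% of its speed; a pose out of reach is approached as far as the arm can. A call with a gripper value outside its range is refused whole. The fingers move at their own pace and stop on an object; the grip force is fixed at half the most. Time passes only in rows, so rows that repeat a pose let the fingers close. It gives the time, the measured TCP pose, the force, the opening and the grip force at its end, in the units of the state.
- ctrl.get_obs(): the state, without advancing time (a new reading comes with each control period).
- ctrl.snapshot(name): name is "side" or "top"; returns the picture (384x512x3 uint8, red, green, blue); there is no depth.
- ctrl.camera_params(name): a dict with "fx", "fy", "cx", "cy" (pixels), "cam_to_world" (4x4, takes a point from camera to world coordinates). Camera axes: x right, y up, looking along -z (the intrinsics and any distortion apply to the point x, -y, -z); pixel columns grow to the right and rows downward; lengths in m; the calibration is good to about 2 mm. A picture is of the moment at which its call begins. camera_params takes no time and is no camera call.
- ctrl.close_job(): hands the job in; it is judged then, once.
The state is a dict: "clock": time; "joint_pos": joint angles; "qvel": joint speeds; "tau": joint torques, N m; "tool_pos": TCP position; "orientation": TCP orientation; "force": force on the tool from outside, world axes, zero at the start; "moment": the same for the moment, N m; "opening": finger opening in m; "gripper_force": force on a finger pad.
Only numpy, scipy, OpenCV 4.12 (cv2) and the standard library are available. Lean on these libraries where they do the work, as an engineer would, in place of code of your own. Each camera call takes 0.05 s, during which the arm holds its last target. There are 200 camera calls.

## Working session

There is one attempt and no reset: what is moved stays moved. The work goes in short steps, Python scripts to look and compute and a tool call to move; the robot and the scene stay as the last step left them, time stands still between calls to the robot, and variables do not carry over. Pictures are saved under pics/ and viewed, at most 10 in all, crops included, and the job is handed in when it is done.

Besides the shell and the picture viewer there is one more tool, called after "Request:" as a command line: name --argument value ..., lists and objects as JSON in quotes. apply_moves: Moves the arm, as the interface text tells. Its arguments: {"type":"object","properties":{"deltas":{"type":"array"}},"required":["deltas"]}

```bash
mkdir -p pics; ls; python3 - <<'E'
from plant import ctrl
import cv2
for n in("side","top"):
    im=ctrl.snapshot(n); cv2.imwrite(f"pics/{n}0.png",im[:,:,::-1])
    p=ctrl.camera_params(n); print(n,p)
print(ctrl.get_obs(),ctrl.hold_point_z)
E
```

```text
pics
side {'fx': 374.9518328394006, 'fy': 374.9518328394006, 'cx': 256.2549105784989, 'cy': 194.39251204659942, 'cam_to_world': array([[-0.76327733,  0.48720313, -0.42431218,  0.0203621 ],
       [-0.64604313, -0.56946504,  0.50826947,  0.71995377],
       [ 0.00599952,  0.66207453,  0.74941399,  1.0729189 ],
       [ 0.        ,  0.        ,  0.        ,  1.        ]])}
top {'fx': 348.14385999181013, 'fy': 348.14385999181013, 'cx': 258.9759387456718, 'cy': 191.88818107850125, 'cam_to_world': array([[ 0.01762463,  0.9982601 , -0.05626855,  0.4839699 ],
       [-0.99941509,  0.01923867,  0.02827277,  0.06999477],
       [ 0.02930611,  0.05573734,  0.99801528,  1.2174627 ],
       [ 0.        ,  0.        ,  0.        ,  1.        ]])}
{'clock': 0.1, 'joint_pos': array([-5.48271096e+01,  2.05874449e+01,  6.39536342e-01, -1.71440374e-02,
       -7.01343928e+01, -1.65065686e+01]), 'qvel': array([ 0.05870295, -0.03880343,  0.12828461,  0.15878329, -0.01302811,
       -0.08021991]), 'tau': array([-1.18828135e-03, -5.84165204e+01,  2.93754208e+01,  7.01563686e+00,
        1.01651932e-02, -5.41978920e-05]), 'tool_pos': array([ 0.21587381, -0.63910329,  0.22572084]), 'orientation': array([ 1.79916511e+02, -7.93284806e-03, -1.61339510e+02]), 'force': array([-0.68802063,  0.17930252,  0.11402653]), 'moment': array([-0.00746006, -0.01552453, -0.01628653]), 'gripper_force': 0.0, 'opening': 0.08764030402091758} 0.0188
```

View pics/top0.png

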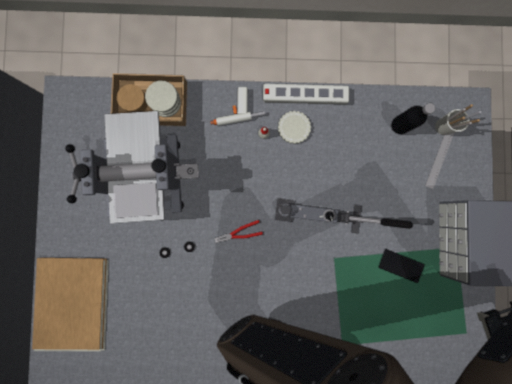

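View pics/side0.png

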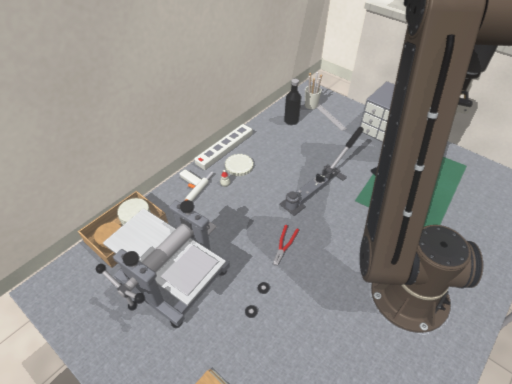

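The top view shows the jack saddle at about (285,209), knob (330,216), grip (397,223) and lug ring (187,171). Next I zoom in.

```bash
cat > h.py <<'E'
import numpy as np, cv2
from plant import ctrl
def ray(n,u,v,z):
    p=ctrl.camera_params(n); M=p["cam_to_world"]
    d=M[:3,:3]@np.array([(u-p["cx"])/p["fx"],-(v-p["cy"])/p["fy"],-1]); o=M[:3,3]
    return o+d*(z-o[2])/d[2]
def pix(n,P):
    p=ctrl.camera_params(n); M=p["cam_to_world"]
    c=M[:3,:3].T@(np.asarray(P)-M[:3,3])
    return np.array([p["cx"]+p["fx"]*c[0]/-c[2], p["cy"]-p["fy"]*c[1]/-c[2]])
def tri(u1,v1,u2,v2):
    A=[];b=[]
    for n,u,v in(("top",u1,v1),("side",u2,v2)):
        o=ctrl.camera_params(n)["cam_to_world"][:3,3]; d=ray(n,u,v,0)-o; d/=np.linalg.norm(d)
        Q=np.eye(3)-np.outer(d,d); A.append(Q); b.append(Q@o)
    return np.linalg.lstsq(np.vstack(A),np.hstack(b),rcond=None)[0]
def crop(n,x0,y0,w,h,k,im=None):
    im=ctrl.snapshot(n) if im is None else im
    return cv2.resize(im[y0:y0+h,x0:x0+w,::-1],None,fx=k,fy=k,interpolation=cv2.INTER_CUBIC)
E
python3 - <<'E'
from h import *
a=crop("top",260,180,160,60,5); b=crop("top",150,135,70,75,4)
c=crop("side",270,120,100,100,4)
out=np.zeros((600,800,3),np.uint8); out[:300,:800]=a; out[300:600,:280]=b[:300]; out[300:600,300:700]=c[60:360]
cv2.imwrite("pics/z1.png",out)
E
```

```text
(no output)
```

View pics/z1.png

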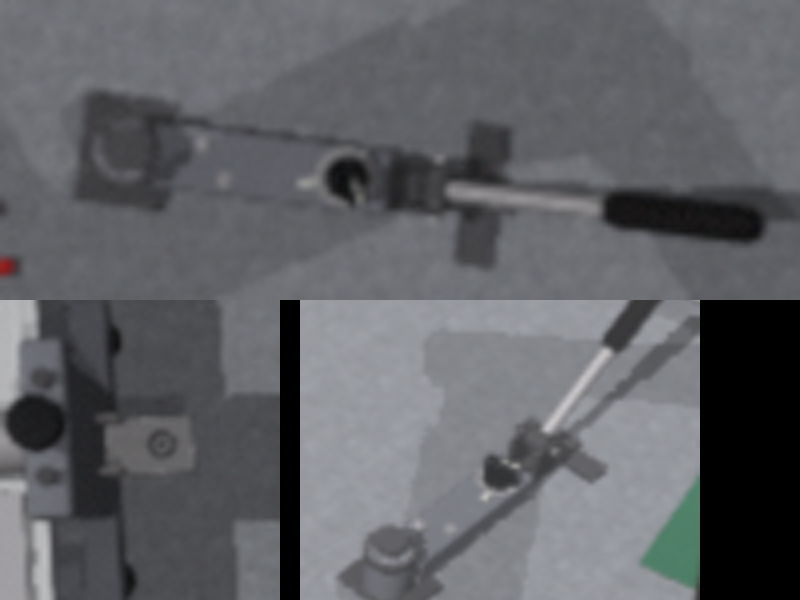

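```bash
python3 - <<'E'
from h import *
np.set_printoptions(precision=4,suppress=True)
T=lambda x,y,z:ray("top",260+x/5,180+y/5,z)
S=T(124,148,.070); N=T(348,180,.045); M=T(308,183,.0345); G=T(684,216,.137+.006); C=(T(490,127,.008)+T(475,266,.008))/2
print("saddle",S,"skirt/knob",N,"mark",M,"grip",G,"rear foot",C)
print("ptr tip",T(362,203,.059))
f=lambda a,b:np.degrees(np.arctan2(*(a-b)[[1,0]]))
print("yaw S-G",f(S,G),"S-C",f(S,C),"S-M",f(S,M), "dist S-N(.155)",np.linalg.norm((S-N)[:2]),"S-C(.258)",np.linalg.norm((S-C)[:2]),"S-G(.346)",np.linalg.norm((S-G)[:2]))
fp=[T(88,92,.008),T(180,100,.008),T(165,208,.008),T(76,198,.008)]
print("footplate",*fp,"c",np.mean(fp,0))
L=lambda x,y,z:ray("top",150+x/4,135+(y-300)/4,z)
R=L(162,443,.089); print("ring",R)
a,b=L(190,412,.087),L(194,468,.087); print("lug end",a,b, "yaw+y",f(a,b)-90+90, np.linalg.norm(a-b))
e=[L(108,418,.087),L(185,416,.087),L(108,470,.087),L(190,470,.087)];print(f(e[0],e[1]),f(e[2],e[3]))
# side: saddle px crop (390,542)
s=lambda x,y:(270+(x-300)/4,120+(y-300+60)/4)
print("side pred saddle",pix("side",S),"seen",s(392,542)); print("side pred ring",pix("side",R))
print("knob pred",pix("side",[*N[:2],.055]),"seen",s(500,470))
for n,u,v in(("snowman",264,132),("disc",295,127),("pliers1",260,222),("pliers2",216,240)): print(n,ray("top",u,v,.03 if n=='snowman' else .01))
E
```

```text
saddle [ 0.4918 -0.0488  0.07  ] skirt/knob [ 0.473  -0.2035  0.045 ] mark [ 0.4704 -0.1786  0.0345] grip [ 0.4552 -0.3913  0.143 ] rear foot [ 0.4629 -0.3068  0.008 ]
ptr tip [ 0.458  -0.2098  0.059 ]
yaw S-G 83.90728717928572 S-C 83.62135154114 S-M 80.65484068593214 dist S-N(.155) 0.1558732285844644 S-C(.258) 0.25965067222319704 S-G(.346) 0.3444630202382235
footplate [ 0.5307 -0.0295  0.008 ] [ 0.5263 -0.0939  0.008 ] [ 0.4511 -0.0843  0.008 ] [ 0.4569 -0.0223  0.008 ] c [ 0.4913 -0.0575  0.008 ]
ring [0.6119 0.2612 0.089 ]
lug end [0.6379 0.2396 0.087 ] [0.5923 0.2351 0.087 ] yaw+y 5.611293992586582 0.045842081523577584
92.74400651875386 91.17385104496195
side pred saddle [292.7934 193.432 ] seen (293.0, 195.5)
side pred ring [206.8332 225.6888]
knob pred [320.7512 175.3074] seen (320.0, 177.5)
snowman [0.7583 0.0227 0.03  ]
disc [ 0.7834 -0.0871  0.01  ]
pliers1 [0.4478 0.0304 0.01  ]
pliers2 [0.3836 0.1806 0.01  ]
```

```bash
python3 - <<'E'
from h import *
np.set_printoptions(precision=4,suppress=True)
im=np.mean([ctrl.snapshot("top").astype(float) for _ in range(4)],0).astype(np.uint8)
si=np.mean([ctrl.snapshot("side").astype(float) for _ in range(4)],0).astype(np.uint8)
a=crop("top",315,204,30,25,13,im); b=crop("side",308,163,30,25,13,si)
cv2.imwrite("pics/z2.png",np.hstack([a,b]))
g=im.min(2)[204:229,315:345]
print(g[5:20,3:24])
K=np.array([.4742,-.203])
for z in(.034,.059): print(z,pix("top",[*K,z]),pix("side",[*K,z]))
E
```

```text
[[ 93  93  92  93  92  88  85  85  89  94  96  99  94  83  81  80  76  78
   79  78  78]
 [ 93  94  94  93  93  93  96 104 110 112 106 102  98  99  98  82  65  73
   78  73  64]
 [ 93  93  94  93  93  95 106 114 106  88  74  66  66  77  87  79  66  69
   81  78  61]
 [ 94  93  93  93  95 103 113 104  74  45  29  29  30  36  54  68  69  63
   76  75  54]
 [ 93  93  93  93  95 109 110  81  40  21  18  21  22  18  31  60  71  65
   66  61  46]
 [ 94  94  95  96 100 111 101  60  27  17  17  18  22  18  21  47  65  65
   61  52  42]
 [ 94 102 112 118 122 121  98  55  25  17  14  20  38  37  20  38  62  67
   60  52  40]
 [ 96 119 141 145 137 127 101  61  26  18  13  26  61  60  33  44  66  66
   60  50  40]
 [ 95 110 126 128 120 115 107  78  33  21  15  29  69  81  60  57  68  65
   58  48  37]
 [ 93  95  97  98  99 104 111  94  56  35  22  25  54  82  76  64  69  62
   58  48  38]
 [ 92  92  94  93  94  98 107 107  98  80  54  32  42  93  91  64  65  64
   63  52  40]
 [ 85  83  84  87  89  92  97 104 110 106  96  73  50  91  94  76  81  81
   74  54  37]
 [ 88  85  87  90  93  93  89  88  91  94  96  89  73  84  88  86  91  91
   78  55  45]
 [ 96  94  95  97  97  96  91  87  86  86  91  93  90  89  87  83  83  83
   80  75  77]
 [ 97  97  98  98  99  97  94  91  91  92  93  94  94  94  91  86  86  87
   88  89  92]]
0.034 [328.6996 215.6103] [319.6809 179.0693]
0.059 [330.4142 215.702 ] [320.5564 174.5015]
```

View pics/z2.png

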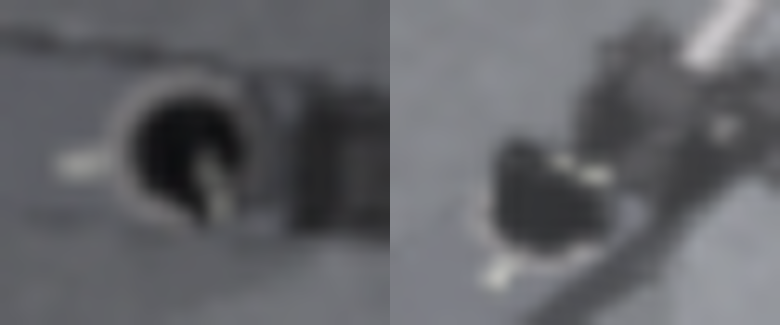

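The mark lies at about (321,216.6) in the top view, world direction ≈97° from the knob axis. The pointer's white line runs from (331,216) to (332,220.5), so ≈200°: a turn of ~103° clockwise.

```bash
cat >> h.py <<'E'
from scipy.spatial.transform import Rotation as Rn
def to(P,yaw,tilt=None,frm=None):
    o=ctrl.get_obs(); p,e=frm or (o["tool_pos"],o["orientation"])
    R=Rn.from_euler("xyz",e,degrees=True); Rt=Rn.from_euler("xyz",[180,0,yaw],degrees=True)
    print("delta mm",np.round(R.inv().apply(np.array(P)-p)*1000,1),"rot deg",np.round((R.inv()*Rt).as_rotvec(degrees=True),1))
E
python3 - <<'E'
from h import *
print(ray("side",324.5,176.9,.059))
to([.4742,-.203,.227],-160,frm=([.216,-.639,.227],[180,0,-161.333]))
E
```

```text
[ 0.45581073 -0.20208732  0.059     ]
delta mm [-384.2  330.4    0. ] rot deg [ 0.   0.  -1.3]
```

Request:
apply_moves --deltas '[{"fingers": 30, "delta_pos": [-40, 34, 0], "angular": [0, 0, 0]}, {"fingers": 30, "delta_pos": [-77, 66, 0], "angular": [0, 0, 0]}, {"fingers": 30, "delta_pos": [-115, 99, 0], "angular": [0, 0, 0]}, {"fingers": 30, "delta_pos": [-154, 132, 0], "angular": [0, 0, 0]}, {"fingers": 30, "delta_pos": [-192, 165, 0], "angular": [0, 0, 0]}, {"fingers": 30, "delta_pos": [-230, 198, 0], "angular": [0, 0, 0]}, {"fingers": 30, "delta_pos": [-269, 231, 0], "angular": [0, 0, 0]}, {"fingers": 30, "delta_pos": [-307, 264, 0], "angular": [0, 0, 1.7]}, {"fingers": 30, "delta_pos": [-346, 297, 0], "angular": [0, 0, 1.7]}, {"fingers": 30, "delta_pos": [-384, 330, 0], "angular": [0, 0, 1.7]}]'

```text
clock: 1.65
tool_pos: [0.4718, -0.2074, 0.2271]
orientation: [-180.0, 0.1, -163.0]
force: [1.0, -0.9, -0.9]
opening: 0.0303
gripper_force: 0.0
```

```bash
python3 - <<'E'
from h import *
print(ray("side",316.2,181.9,.0345)[:2]-[.4742,-.203])
to([.4742,-.203,.043],-163)
E
```

```text
[0.00149691 0.02158259]
delta mm [ -3.4   3.6 184.1] rot deg [-0.   0.1 -0. ]
```

Request:
apply_moves --deltas '[{"fingers": 30, "delta_pos": [0, 0, 45], "angular": [0, 0, 0]}, {"fingers": 30, "delta_pos": [0, 0, 90], "angular": [0, 0, 0]}, {"fingers": 30, "delta_pos": [0, 0, 130], "angular": [0, 0, 0]}, {"fingers": 30, "delta_pos": [0, 0, 160], "angular": [0, 0, 0]}, {"fingers": 30, "delta_pos": [0, 0, 175], "angular": [0, 0, 0]}, {"fingers": 30, "delta_pos": [0, 0, 184], "angular": [0, 0, 0]}, {"fingers": 30, "delta_pos": [0, 0, 184], "angular": [0, 0, 0]}]'

```text
clock: 2.35
tool_pos: [0.4704, -0.2093, 0.0417]
orientation: [180.0, -0.1, -163.0]
force: [-0.4, 1.6, -0.4]
opening: 0.0298
gripper_force: 0.7
```

```bash
python3 - <<'E'
from h import *
to([.4742,-.203,.043],-163)
b=crop("side",270,110,100,100,6); cv2.imwrite("pics/z3.png",b)
E
```

```text
delta mm [-5.5  4.9 -1.3] rot deg [ 0.  -0.1 -0. ]
```

View pics/z3.png

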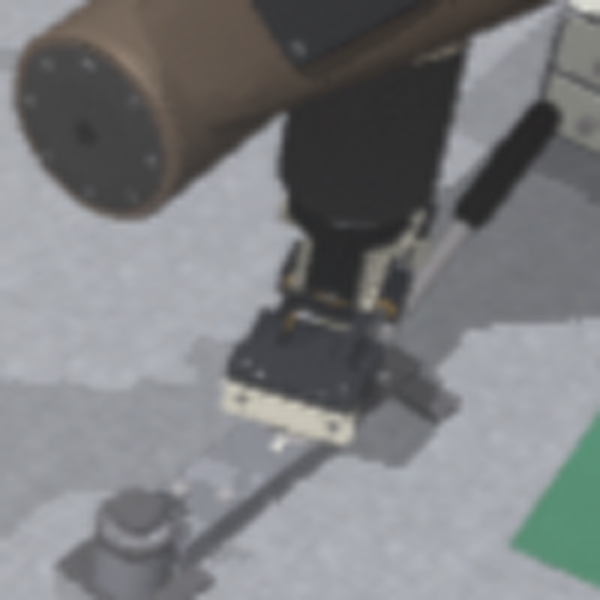

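The side picture shows the gripper over the knob with the mark still visible at about (280,440) in the crop. The tool is ~7 mm off, so I correct that and then close.

Request:
apply_moves --deltas '[{"fingers": 30, "delta_pos": [-5, 5, -1], "angular": [0, 0, 0]}, {"fingers": 30, "delta_pos": [-5, 5, -1], "angular": [0, 0, 0]}, {"fingers": 30, "delta_pos": [-5, 5, -1], "angular": [0, 0, 0]}, {"fingers": 5, "delta_pos": [-5, 5, -1], "angular": [0, 0, 0]}, {"fingers": 5, "delta_pos": [-5, 5, -1], "angular": [0, 0, 0]}, {"fingers": 5, "delta_pos": [-5, 5, -1], "angular": [0, 0, 0]}, {"fingers": 5, "delta_pos": [-5, 5, -1], "angular": [0, 0, 0]}]'

```text
clock: 3.1
tool_pos: [0.4739, -0.2026, 0.0437]
orientation: [179.9, -0.0, -163.1]
force: [-1.6, 6.0, 4.8]
opening: 0.0108
gripper_force: 30.0
```

Request:
apply_moves --deltas '[{"fingers": 5, "delta_pos": [0, 0, 0], "angular": [0, 0, 6]}, {"fingers": 5, "delta_pos": [0, 0, 0], "angular": [0, 0, 13]}, {"fingers": 5, "delta_pos": [0, 0, 0], "angular": [0, 0, 20]}, {"fingers": 5, "delta_pos": [0, 0, 0], "angular": [0, 0, 27]}, {"fingers": 5, "delta_pos": [0, 0, 0], "angular": [0, 0, 34]}, {"fingers": 5, "delta_pos": [0, 0, 0], "angular": [0, 0, 41]}, {"fingers": 5, "delta_pos": [0, 0, 0], "angular": [0, 0, 48]}, {"fingers": 5, "delta_pos": [0, 0, 0], "angular": [0, 0, 55]}, {"fingers": 5, "delta_pos": [0, 0, 0], "angular": [0, 0, 61]}, {"fingers": 5, "delta_pos": [0, 0, 0], "angular": [0, 0, 66]}]'

```text
clock: 4.1
tool_pos: [0.4747, -0.2022, 0.0437]
orientation: [179.9, -0.0, 130.7]
force: [-0.3, 7.3, 2.7]
opening: 0.0105
gripper_force: 30.0
```

Request:
apply_moves --deltas '[{"fingers": 5, "delta_pos": [0, 0, 0], "angular": [0, 0, 7]}, {"fingers": 5, "delta_pos": [0, 0, 0], "angular": [0, 0, 14]}, {"fingers": 5, "delta_pos": [0, 0, 0], "angular": [0, 0, 21]}, {"fingers": 5, "delta_pos": [0, 0, 0], "angular": [0, 0, 27]}, {"fingers": 5, "delta_pos": [0, 0, 0], "angular": [0, 0, 31]}, {"fingers": 5, "delta_pos": [0, 0, 0], "angular": [0, 0, 34]}, {"fingers": 5, "delta_pos": [0, 0, 0], "angular": [0, 0, 34]}, {"fingers": 5, "delta_pos": [0, 0, 0], "angular": [0, 0, 34]}]'

```text
clock: 4.9
tool_pos: [0.4753, -0.2025, 0.0437]
orientation: [179.9, -0.0, 97.0]
force: [1.9, 5.2, -0.0]
opening: 0.0108
gripper_force: 30.0
```

Request:
apply_moves --deltas '[{"fingers": 30, "delta_pos": [0, 0, 0], "angular": [0, 0, 0]}, {"fingers": 30, "delta_pos": [0, 0, 0], "angular": [0, 0, 0]}, {"fingers": 50, "delta_pos": [0, 0, -40], "angular": [0, 0, 0]}, {"fingers": 85, "delta_pos": [0, 0, -85], "angular": [0, 0, -8]}, {"fingers": 85, "delta_pos": [0, 0, -130], "angular": [0, 0, -16]}, {"fingers": 85, "delta_pos": [-40, 0, -160], "angular": [0, 0, -24]}, {"fingers": 85, "delta_pos": [-80, 0, -160], "angular": [0, 0, -32]}, {"fingers": 85, "delta_pos": [-120, 0, -160], "angular": [0, 0, -40]}, {"fingers": 85, "delta_pos": [-160, 0, -160], "angular": [0, 0, -48]}, {"fingers": 85, "delta_pos": [-200, 0, -160], "angular": [0, 0, -56]}]'

```text
clock: 5.9
tool_pos: [0.4982, -0.4034, 0.2035]
orientation: [-180.0, -0.0, 153.3]
force: [0.9, -0.4, 0.4]
opening: 0.0831
gripper_force: 0.0
```

```bash
python3 - <<'E'
from h import *
im=np.mean([ctrl.snapshot("top").astype(float) for _ in range(4)],0).astype(np.uint8)
si=np.mean([ctrl.snapshot("side").astype(float) for _ in range(4)],0).astype(np.uint8)
a=crop("top",315,204,30,25,13,im); b=crop("side",308,163,30,25,13,si)
c=crop("top",270,190,80,40,9,im)[:,:780]; c=np.pad(c,((0,0),(0,780-c.shape[1]),(0,0)))
cv2.imwrite("pics/z4.png",np.vstack([np.hstack([a,b]),c])[:600])
cv2.imwrite("pics/top4.png",im[:,:,::-1])
o=ctrl.get_obs();print(o["clock"],o["tool_pos"],o["orientation"],o["joint_pos"])
E
```

```text
6.3 [ 0.49857171 -0.40081283  0.20382643] [1.79995764e+02 8.96480418e-03 1.52979621e+02] [-2.13515476e+01  1.80902207e+01 -5.93961025e+00 -3.64571156e-03
 -6.59608297e+01 -9.56673464e+01]
```

View pics/z4.png

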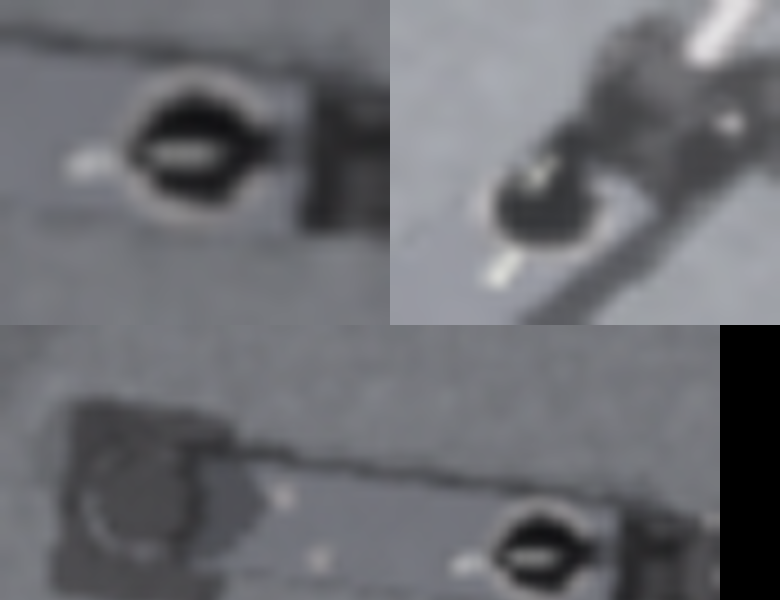

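The pointer now stands on the mark (both at about 97–100°). The jack slid back ~3 mm. Now I re-measure and approach the body block.

```bash
python3 - <<'E'
from h import *
np.set_printoptions(precision=4,suppress=True)
S=ray("top",285.6,208.9,.070);K=ray("top",329.5,214.8,.040);R=ray("top",190,170.25,.089)
d=(S-K)[:2]; y=np.degrees(np.arctan2(d[1],d[0])); print(S,K,R,y,np.linalg.norm(d))
u=d/np.linalg.norm(d); O=((S[:2]-.1*u)+(K[:2]+.055*u))/2; print("O",O)
to([*O,.13],y-180)
E
```

```text
[ 0.4941 -0.0514  0.07  ] [ 0.477  -0.2043  0.04  ] [0.6135 0.2628 0.089 ] 83.6261969925065 0.15387671283804172
O [ 0.4831 -0.1502]
delta mm [127.6 216.2  73.8] rot deg [  -0.     0.  -110.6]
```

Request:
apply_moves --deltas '[{"fingers": 85, "delta_pos": [20, 33, 0], "angular": [0, 0, -8]}, {"fingers": 85, "delta_pos": [40, 67, 0], "angular": [0, 0, -16]}, {"fingers": 85, "delta_pos": [60, 101, 0], "angular": [0, 0, -24]}, {"fingers": 85, "delta_pos": [80, 135, 0], "angular": [0, 0, -32]}, {"fingers": 85, "delta_pos": [100, 170, 0], "angular": [0, 0, -40]}, {"fingers": 85, "delta_pos": [120, 200, 0], "angular": [0, 0, -48]}, {"fingers": 85, "delta_pos": [128.5, 215, 0], "angular": [0, 0, -56]}, {"fingers": 85, "delta_pos": [128.5, 215, 0], "angular": [0, 0, -64]}, {"fingers": 85, "delta_pos": [128.5, 215, 0], "angular": [0, 0, -72]}, {"fingers": 85, "delta_pos": [128.5, 215, 0], "angular": [0, 0, -80]}]'

```text
clock: 7.3
tool_pos: [0.4817, -0.1506, 0.2042]
orientation: [-179.9, 0.0, -126.6]
force: [-0.6, 0.3, -0.3]
opening: 0.085
gripper_force: 0.0
```

Request:
apply_moves --deltas '[{"fingers": 85, "delta_pos": [0, 0, 0], "angular": [0, 0, -8]}, {"fingers": 85, "delta_pos": [0, 0, 0], "angular": [0, 0, -16]}, {"fingers": 85, "delta_pos": [0, 0, 0], "angular": [0, 0, -24]}, {"fingers": 85, "delta_pos": [0, 0, 0], "angular": [0, 0, -30.6]}, {"fingers": 85, "delta_pos": [0, 0, 0], "angular": [0, 0, -30.6]}, {"fingers": 85, "delta_pos": [0, 0, 0], "angular": [0, 0, -30.6]}]'

```text
clock: 7.9
tool_pos: [0.4817, -0.1512, 0.2039]
orientation: [-180.0, 0.0, -96.6]
force: [-0.2, 0.0, 0.1]
opening: 0.0849
gripper_force: 0.0
```

```bash
python3 - <<'E'
from h import *
to([.4815,-.151,.006],-96.4)
E
```

```text
delta mm [ -0.2   0.4 197.9] rot deg [-0.   0.  -0.2]
```

Straight down to grasp height, then close.

Request:
apply_moves --deltas '[{"fingers": 85, "delta_pos": [0, 0, 45], "angular": [0, 0, 0]}, {"fingers": 85, "delta_pos": [0, 0, 90], "angular": [0, 0, 0]}, {"fingers": 85, "delta_pos": [0, 0, 130], "angular": [0, 0, 0]}, {"fingers": 85, "delta_pos": [0, 0, 165], "angular": [0, 0, 0]}, {"fingers": 75, "delta_pos": [0, 0, 185], "angular": [0, 0, 0]}, {"fingers": 65, "delta_pos": [0, 0, 195], "angular": [0, 0, 0]}, {"fingers": 55, "delta_pos": [0, 0, 198], "angular": [0, 0, 0]}, {"fingers": 50, "delta_pos": [0, 0, 198], "angular": [0, 0, 0]}, {"fingers": 46, "delta_pos": [0, 0, 198], "angular": [0, 0, 0]}, {"fingers": 46, "delta_pos": [0, 0, 198], "angular": [0, 0, 0]}]'

```text
clock: 8.9
tool_pos: [0.4826, -0.1517, 0.0067]
orientation: [-179.9, 0.0, -96.4]
force: [-2.0, 0.2, 1.9]
opening: 0.0475
gripper_force: 1.2
```

Request:
apply_moves --deltas '[{"fingers": 35, "delta_pos": [0, 0, 0], "angular": [0, 0, 0]}, {"fingers": 35, "delta_pos": [0, 0, 0], "angular": [0, 0, 0]}, {"fingers": 35, "delta_pos": [0, 0, 0], "angular": [0, 0, 0]}, {"fingers": 35, "delta_pos": [0, 0, 0], "angular": [0, 0, 0]}]'

```text
clock: 9.3
tool_pos: [0.481, -0.1517, 0.0063]
orientation: [180.0, -0.0, -96.4]
force: [-4.5, 2.0, 6.7]
opening: 0.0438
gripper_force: 30.0
```

```bash
python3 - <<'E'
from h import *
np.set_printoptions(precision=4,suppress=True)
im=cv2.imread("pics/top4.png"); k=8
c=cv2.resize(im[145:200,155:215],None,fx=k,fy=k,interpolation=cv2.INTER_CUBIC); g=cv2.cvtColor(c,cv2.COLOR_BGR2GRAY)
print(cv2.resize(g,(30,27),interpolation=cv2.INTER_AREA))
d=cv2.resize(im[120:225,50:215],None,fx=4.8,fy=4.8,interpolation=cv2.INTER_CUBIC); cv2.imwrite("pics/z5.png",d)
E
```

```text
[[127 115 109 107 100  62  57  74  79  78  66  31  43  81  80  81  83  83
   82  81  83  83  83  84  84 111 119 121 122 121]
 [123 117 115 114 106  63  52  67  76  78  67  38  60  80  78  80  81  81
   80  81  81  83  84  84  85 113 119 119 120 118]
 [125 117 115 114 107  67  51  63  71  77  70  56  81  82  79  79  80  81
   79  80  80  83  85  82  85 112 118 117 120 120]
 [125 108  92  97  98  68  41  52  62  72  71  58  80  83  81  81  81  82
   81  80  81  83  84  80  82 108 118 118 121 119]
 [125  90  73  67  76  67  40  40  48  61  71  57  79  84  83  82  81  82
   82  83  84  84  83  82  82  96 117 119 122 120]
 [120  97  77  67  88  73  41  39  39  44  60  57  77  83  82  83  80  81
   80  83  83  82  83  82  81  93 118 118 121 118]
 [101  78  77  89 103  80  42  39  39  38  42  48  74  80  79  80  79  79
   76  76  79  81  82  81  82  96 108 104 105 103]
 [ 45  32  33  49  75  72  43  39  39  38  37  40  64  68  67  70  69  66
   67  68  74  82  82  81  85  89  86  83  85  85]
 [ 30  30  28  28  31  50  44  39  39  40  42  45  61  66  66  68  67  65
   67  67  74  81  81  83 
[... 1575 characters left out ...]
 56  78  81  82  81  73
   68  67  70  73  76  76  80  80  81  84  84  83]
 [137 136 164 128  72  76  76  74  72  73  74  74  58  77  83  79  71  66
   66  68  67  67  69  70  74  76  88 109 109 109]
 [145 148 191 155  76  80  82  82  80  80  80  77  57  76  81  71  65  67
   66  66  66  66  66  65  66  68  83 112 117 117]
 [155 149 191 163  76  80  83  81  78  80  81  79  56  72  76  67  64  65
   66  67  65  67  66  65  70  69  79 107 110 112]
 [155 141 188 168  75  71  69  71  77  80  82  80  56  70  72  68  65  65
   68  69  67  66  65  68  69  68  72 100 110 107]
 [151 125 180 170  75  67  67  67  76  82  83  81  58  70  68  66  67  66
   65  66  67  66  66  68  68  67  68  96 106 104]]
```

View pics/z5.png

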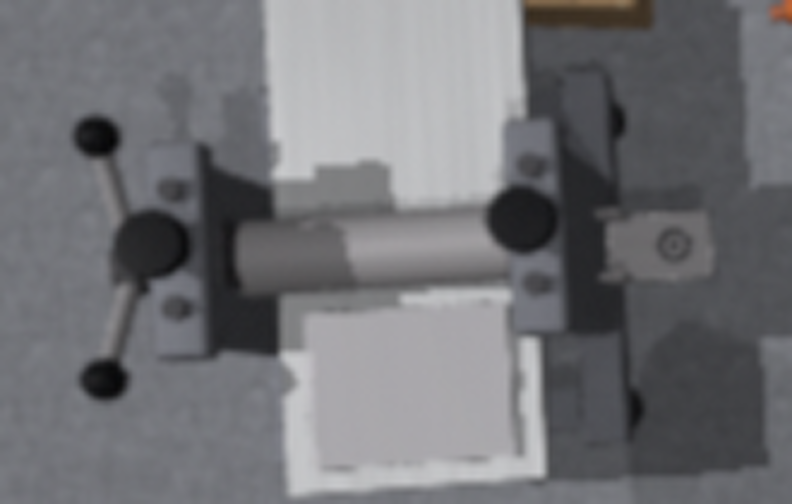

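Crank knobs at (150,243) and (522,217) and the plate edge in the crop give press +y ≈ 94.7°. The ring is at (189.9,170.1). Next I work out the carry.

```bash
python3 - <<'E'
from h import *
to([.626,.0876,.034],-85.3)
to([.626,.0876,.034],-85.3,frm=([.4817,-.1512,.006],[180,0,-96.4]))
E
```

```text
delta mm [-254.  -117.2  -27.8] rot deg [  0.    0.  -11.1]
delta mm [-253.4 -116.8  -28. ] rot deg [  0.    0.  -11.1]
```

Request:
apply_moves --deltas '[{"fingers": 35, "delta_pos": [0, 0, -8], "angular": [0, 0, 0]}, {"fingers": 35, "delta_pos": [0, 0, -18], "angular": [0, 0, 0]}, {"fingers": 35, "delta_pos": [-8, -4, -28], "angular": [0, 0, 0]}, {"fingers": 35, "delta_pos": [-24, -12, -28], "angular": [0, 0, -1]}, {"fingers": 35, "delta_pos": [-45, -22, -28], "angular": [0, 0, -2]}, {"fingers": 35, "delta_pos": [-70, -33, -28], "angular": [0, 0, -3]}, {"fingers": 35, "delta_pos": [-95, -44, -28], "angular": [0, 0, -4]}, {"fingers": 35, "delta_pos": [-120, -55, -28], "angular": [0, 0, -5]}, {"fingers": 35, "delta_pos": [-145, -67, -28], "angular": [0, 0, -6]}, {"fingers": 35, "delta_pos": [-170, -78, -28], "angular": [0, 0, -7.5]}]'

```text
clock: 10.3
tool_pos: [0.5792, 0.0106, 0.0335]
orientation: [-180.0, 0.0, -88.8]
force: [1.1, 0.7, -8.2]
opening: 0.0441
gripper_force: 30.0
```

Request:
apply_moves --deltas '[{"fingers": 35, "delta_pos": [-23, -9, 0], "angular": [0, 0, -1]}, {"fingers": 35, "delta_pos": [-43, -18, 0], "angular": [0, 0, -2]}, {"fingers": 35, "delta_pos": [-60, -24, 0], "angular": [0, 0, -3]}, {"fingers": 35, "delta_pos": [-72, -28, 0], "angular": [0, 0, -3.6]}, {"fingers": 35, "delta_pos": [-78, -30, 0], "angular": [0, 0, -3.6]}, {"fingers": 35, "delta_pos": [-78, -30, 0], "angular": [0, 0, -3.6]}, {"fingers": 35, "delta_pos": [-78, -30, 0], "angular": [0, 0, -3.6]}]'

```text
clock: 11.0
tool_pos: [0.6064, 0.0864, 0.0334]
orientation: [180.0, -0.0, -85.4]
force: [-0.7, 0.2, -9.2]
opening: 0.0436
gripper_force: 30.0
```

```bash
python3 - <<'E'
from h import *
to([.626,.0876,.009],-85.3)
to([.6199,.1623,.009],-85.3)
a=crop("top",170,140,160,60,5); b=crop("side",190,140,160,60,5)
cv2.imwrite("pics/z6.png",np.vstack([a,b]))
E
```

```text
delta mm [  0.3 -19.6  24.4] rot deg [ 0.  -0.  -0.1]
delta mm [-74.6 -19.6  24.4] rot deg [ 0.  -0.  -0.1]
```

View pics/z6.png

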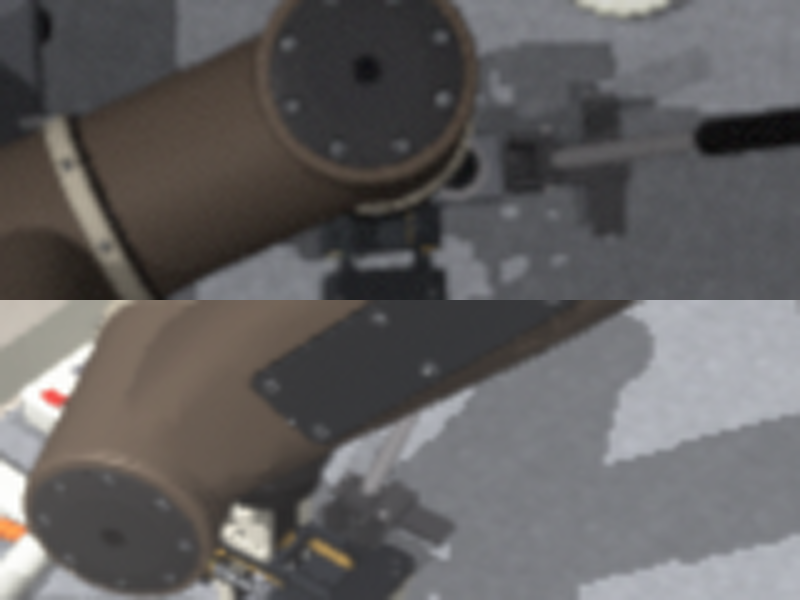

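The side and top views show the jack held level behind the arm. The forearm in the top view extends left, so I check the arm geometry before driving in.

```bash
python3 - <<'E'
from h import *
print(ctrl.get_obs()["joint_pos"].round(1), pix("top",[0,0,0]),pix("side",[0,0,0]),pix("side",[.6,.086,.3]),pix("top",[.6,.086,.3]),pix("top",[.3,.05,.7]))
cv2.imwrite("pics/all.png",np.hstack([crop("top",0,0,512,384,.78),crop("side",0,0,512,384,.78)]))
E
```

```text
[ 26.3  25.3 -20.2  -0.  -44.5 -21.7] [266.50913508 353.50552884] [409.3627486 294.5703591] [244.00050214 151.35976481] [243.55088954 167.33720929] [260.05878886 338.16617509]
```

View pics/all.png

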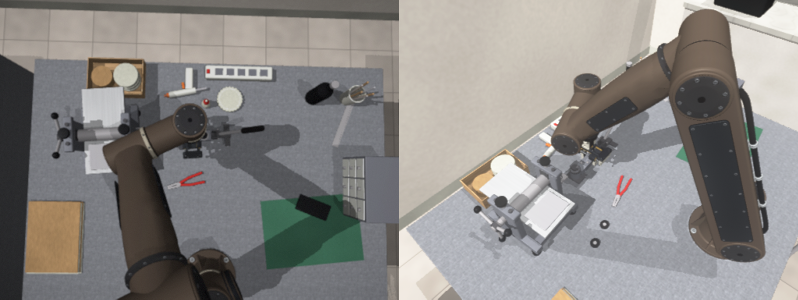

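```bash
python3 - <<'E'
from h import *
np.set_printoptions(precision=3,suppress=True)
print("topdisc",tri(243.6,153.8,239,109))
for z in(.25,.3,.35,.4,.45): print(z,"sidecap",ray("side",215,186,z),pix("top",ray("side",215,186,z)),"rim",ray("side",218,198,z))
print("elbow",tri(154,199,385,60), "press top knob", ray("top",50+522/4.8-.5,120+217/4.8-.5,.25))
E
```

```text
topdisc [0.613 0.085 0.449]
0.25 sidecap [0.601 0.216 0.25 ] [196.909 168.086] rim [0.562 0.245 0.25 ]
0.3 sidecap [0.566 0.247 0.3  ] [182.021 178.837] rim [0.529 0.274 0.3  ]
0.35 sidecap [0.531 0.278 0.35 ] [165.312 190.903] rim [0.496 0.302 0.35 ]
0.4 sidecap [0.496 0.308 0.4  ] [146.425 204.541] rim [0.463 0.331 0.4  ]
0.45 sidecap [0.46  0.339 0.45 ] [124.906 220.08 ] rim [0.43 0.36 0.45]
elbow [0.368 0.152 0.756] press top knob [0.609 0.323 0.25 ]
```

Geometry: the wrist housing's lowest point will pass ~60 mm above the press, so the approach is clear. I shift laterally, lower and drive in.

Request:
apply_moves --deltas '[{"fingers": 35, "delta_pos": [0, -7, 0], "angular": [0, 0, 0]}, {"fingers": 35, "delta_pos": [0, -15, 0], "angular": [0, 0, 0]}, {"fingers": 35, "delta_pos": [0, -19.6, 6], "angular": [0, 0, 0]}, {"fingers": 35, "delta_pos": [0, -19.6, 15], "angular": [0, 0, 0]}, {"fingers": 35, "delta_pos": [0, -19.6, 22], "angular": [0, 0, 0]}, {"fingers": 35, "delta_pos": [0, -19.6, 24], "angular": [0, 0, 0]}, {"fingers": 35, "delta_pos": [0, -19.6, 24], "angular": [0, 0, 0]}]'

```text
clock: 11.9
tool_pos: [0.6257, 0.0883, 0.0086]
orientation: [179.9, -0.0, -85.3]
force: [0.0, 0.6, -8.7]
opening: 0.0438
gripper_force: 30.0
```

```bash
python3 - <<'E'
from h import *
to([.6199,.1623,.0093],-85.3)
E
```

```text
delta mm [-74.2  -0.2  -0.7] rot deg [ 0.1 -0.  -0. ]
```

Request:
apply_moves --deltas '[{"fingers": 35, "delta_pos": [-8, 0, 0], "angular": [0, 0, 0]}, {"fingers": 35, "delta_pos": [-20, 0, 0], "angular": [0, 0, 0]}, {"fingers": 35, "delta_pos": [-33, 0, 0], "angular": [0, 0, 0]}, {"fingers": 35, "delta_pos": [-46, 0, 0], "angular": [0, 0, 0]}, {"fingers": 35, "delta_pos": [-58, 0, 0], "angular": [0, 0, 0]}, {"fingers": 35, "delta_pos": [-68, 0, 0], "angular": [0, 0, 0]}, {"fingers": 35, "delta_pos": [-74, 0, 0], "angular": [0, 0, 0]}, {"fingers": 35, "delta_pos": [-74, 0, 0], "angular": [0, 0, 0]}]'

```text
clock: 12.7
tool_pos: [0.6204, 0.1634, 0.0095]
orientation: [-180.0, 0.0, -85.3]
force: [-0.3, 0.0, -9.0]
opening: 0.0438
gripper_force: 30.0
```

Request:
apply_moves --deltas '[{"fingers": 35, "delta_pos": [0, 0, 1], "angular": [0, 0, 0]}, {"fingers": 35, "delta_pos": [0, 0, 2], "angular": [0, 0, 0]}, {"fingers": 35, "delta_pos": [0, 0, 2.5], "angular": [0, 0, 0]}, {"fingers": 35, "delta_pos": [0, 0, 2.5], "angular": [0, 0, 0]}]'

```text
clock: 13.1
tool_pos: [0.6204, 0.1618, 0.0071]
orientation: [180.0, -0.0, -85.4]
force: [-1.1, -0.7, -8.2]
opening: 0.0439
gripper_force: 30.0
```

Request:
apply_moves --deltas '[{"fingers": 35, "delta_pos": [0, 0, 1], "angular": [0, 0, 0]}, {"fingers": 35, "delta_pos": [0, 0, 1], "angular": [0, 0, 0]}, {"fingers": 50, "delta_pos": [0, 0, 1], "angular": [0, 0, 0]}, {"fingers": 60, "delta_pos": [0, 0, 1], "angular": [0, 0, 0]}, {"fingers": 70, "delta_pos": [0, 0, 1], "angular": [0, 0, 0]}, {"fingers": 70, "delta_pos": [0, 0, -25], "angular": [0, 0, 0]}, {"fingers": 70, "delta_pos": [0, 0, -70], "angular": [0, 0, 0]}, {"fingers": 70, "delta_pos": [0, 0, -115], "angular": [0, 0, 0]}, {"fingers": 70, "delta_pos": [0, 0, -160], "angular": [0, 0, 0]}, {"fingers": 70, "delta_pos": [0, 0, -200], "angular": [0, 0, 0]}]'

```text
clock: 14.1
tool_pos: [0.6209, 0.1626, 0.2104]
orientation: [-179.8, 0.1, -85.3]
force: [0.3, 0.9, -0.2]
opening: 0.0699
gripper_force: 0.0
```

Request:
apply_moves --deltas '[{"fingers": 40, "delta_pos": [45, 0, 0], "angular": [0, 0, 0]}, {"fingers": 20, "delta_pos": [90, 0, 0], "angular": [0, 0, 0]}, {"fingers": 0, "delta_pos": [135, 0, 0], "angular": [0, 0, 0]}, {"fingers": 0, "delta_pos": [180, 0, 0], "angular": [0, 0, 0]}, {"fingers": 0, "delta_pos": [225, 0, 0], "angular": [0, 0, 0]}, {"fingers": 0, "delta_pos": [250, 0, 0], "angular": [0, 0, 0]}, {"fingers": 0, "delta_pos": [250, 0, 0], "angular": [0, 0, 0]}]'

```text
clock: 14.8
tool_pos: [0.641, -0.0901, 0.2074]
orientation: [-180.0, -0.0, -85.5]
force: [1.2, 0.0, 0.2]
opening: 0.0196
gripper_force: 0.0
```

```bash
python3 - <<'E'
from h import *
im=ctrl.snapshot("top");si=ctrl.snapshot("side")
cv2.imwrite("pics/top7.png",im[:,:,::-1]);cv2.imwrite("pics/side7.png",si[:,:,::-1])
a=crop("top",165,145,130,50,6,im);b=crop("side",190,170,130,50,6,si)
cv2.imwrite("pics/z7.png",np.vstack([a,b]))
o=ctrl.get_obs();print(o["clock"],o["tool_pos"],o["joint_pos"])
for P in([.6117,.262,.089],[.6117,.262,.079],[.6158,.2121,.0]):print(pix("top",P),pix("side",P))
E
```

```text
14.9 [ 0.64093976 -0.08745293  0.20733546] [ 9.47680552e+00  1.85945264e+01 -4.73763713e+00 -1.80711986e-03
 -6.66260572e+01 -4.89318125e+00]
[190.23721968 170.80653065] [206.69281982 225.87927876]
[190.75041396 171.1619417 ] [206.97684154 227.70787859]
[208.86566907 172.89400373] [218.37704163 231.7634314 ]
```

View pics/z7.png

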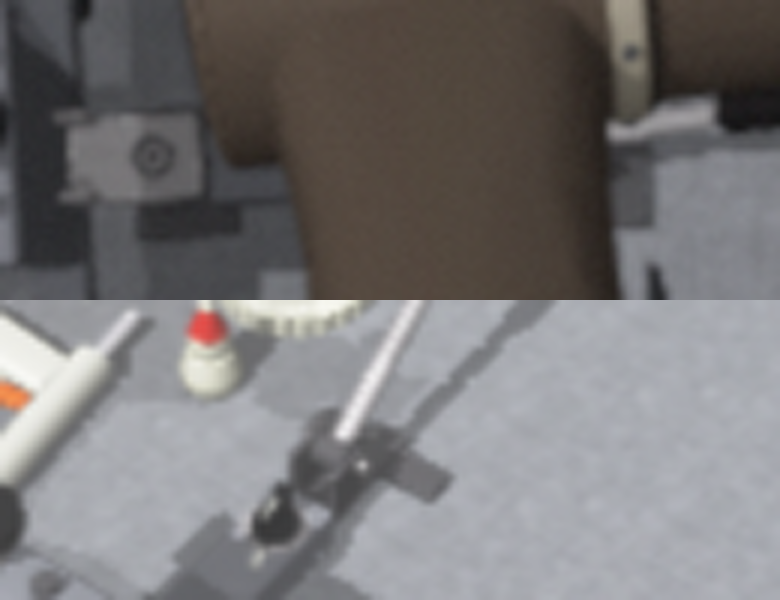

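```bash
python3 - <<'E'
from h import *
np.set_printoptions(precision=4,suppress=True)
print(ray("top",187.3,184.2,.008),"exp .5736 .2846",ray("top",204.5,184.2,.008),"exp .5785 .2248")
im=cv2.imread("pics/top7.png",0)
print(im[170:190,182:210])
# knob in side: shift since earlier view gives displacement
print("side knob pred",pix("side",[.6117+.155*.082,.262-.155*.9966,.05]),"seen",190+277/6-.5,170+(512-300)/6-.5)
E
```

```text
[0.574  0.2846 0.008 ] exp .5736 .2846 [0.5752 0.2252 0.008 ] exp .5785 .2248
[[115 114 116 115 104  81  75  78  69  78  77  66  85  96  95  91  70  57
   64  63  50  46  41  42  42  41  40  40]
 [115 117 118 116 103  80  79  78  67  80  78  73  87  95  97  95  76  51
   61  65  56  44  39  38  39  37  36  35]
 [118 118 118 116 110  88  76  79  82  83  72  74  89  95  98 100  81  50
   60  69  64  51  42  40  40  41  46  46]
 [117 119 118 119 116 104  79  73  75  67  68  83  93  97  98  99  80  56
   63  70  70  64  60  58  59  63  62  61]
 [117 117 119 118 118 112  97  81  77  77  86  94  94  97  97  97  77  55
   63  70  72  72  70  71  70  68  71  70]
 [116 117 117 118 118 116 106  93  89  91  95  96  96  96  96  97  78  54
   63  72  73  71  72  72  71  71  71  72]
 [116 116 117 118 117 118 108  97  96  95  95  95  97  95  95  95  75  52
   62  71  70  70  72  72  71  71  71  69]
 [107 116 115 115 116 118 108  99  97  93  90  87  84  81  79  73  60  48
   64  70  69  70  70  69  67  68  68  67]
 [ 92  95  97  96  94  95  85  78  77  72  69  65  61  53  50  49  47  47
   54  59  5
[... 696 characters left out ...]
 65  64  64  67  70  73  70  71  74]
 [ 86  86  87  89  88  82  73  65  62  60  62  62  63  62  64  70  71  71
   71  72  74  75  76  75  74  72  72  72]
 [ 89  87  89  89  88  88  80  71  71  69  72  71  72  72  72  73  76  74
   73  73  73  75  74  72  73  73  72  73]
 [ 90  90  88  91  90  90  82  74  72  72  71  73  71  72  75  77  76  76
   74  71  70  74  73  73  73  73  73  72]
 [ 89  88  88  91  89  88  83  75  75  73  73  73  72  74  75  74  75  74
   72  71  72  73  74  72  72  73  70  73]
 [ 91  90  89  92  91  89  85  77  74  73  75  76  73  75  76  76  75  75
   74  73  73  73  73  72  72  70  75  77]]
side knob pred [236.1498 204.0037] seen 235.66666666666666 204.83333333333334
```

The foot plate corners under the lug and the knob position match the target within ~1 mm. I start pumping with the shut fingertips on the grip.

Request:
apply_moves --deltas '[{"fingers": 0, "delta_pos": [-12, 0, 20], "angular": [0, 0, 0]}, {"fingers": 0, "delta_pos": [-12, 0, 40], "angular": [0, 0, 0]}, {"fingers": 0, "delta_pos": [-12, 0, 45], "angular": [0, 0, 0]}, {"fingers": 0, "delta_pos": [-8, 0, 60], "angular": [0, 0, 0]}, {"fingers": 0, "delta_pos": [0, 0, 75], "angular": [0, 0, 0]}, {"fingers": 0, "delta_pos": [8, 0, 90], "angular": [0, 0, 0]}, {"fingers": 0, "delta_pos": [14, 0, 105], "angular": [0, 0, 0]}, {"fingers": 0, "delta_pos": [19, 0, 120], "angular": [0, 0, 0]}, {"fingers": 0, "delta_pos": [22, 0, 134], "angular": [0, 0, 0]}, {"fingers": 0, "delta_pos": [24, 0, 143], "angular": [0, 0, 0]}]'

```text
clock: 15.9
tool_pos: [0.6443, -0.1103, 0.0645]
orientation: [-179.8, -0.0, -85.3]
force: [1.0, 4.0, 4.4]
opening: 0.0002
gripper_force: 2.3
```

Request:
apply_moves --deltas '[{"fingers": 0, "delta_pos": [0, 0, 3], "angular": [0, 0, 0]}, {"fingers": 0, "delta_pos": [0, 0, 5], "angular": [0, 0, 0]}, {"fingers": 0, "delta_pos": [0, 0, 6], "angular": [0, 0, 0]}, {"fingers": 0, "delta_pos": [0, 0, 6], "angular": [0, 0, 0]}]'

```text
clock: 16.3
tool_pos: [0.6438, -0.1108, 0.059]
orientation: [-179.9, -0.0, -85.3]
force: [4.3, -1.8, 4.4]
opening: 0.0004
gripper_force: 2.4
```

Request:
apply_moves --deltas '[{"fingers": 0, "delta_pos": [0, 0, 1], "angular": [0, 0, 0]}, {"fingers": 0, "delta_pos": [0, 0, 2], "angular": [0, 0, 0]}, {"fingers": 0, "delta_pos": [0, 0, 2], "angular": [0, 0, 0]}]'

```text
clock: 16.6
tool_pos: [0.6439, -0.1108, 0.0583]
orientation: [-179.8, -0.0, -85.3]
force: [0.3, -0.7, 13.4]
opening: 0.0002
gripper_force: 6.6
```

```bash
python3 - <<'E'
from h import *
im=ctrl.snapshot("top");si=ctrl.snapshot("side")
cv2.imwrite("pics/top8.png",im[:,:,::-1]);cv2.imwrite("pics/side8.png",si[:,:,::-1])
a=crop("top",165,145,130,50,6,im);b=crop("side",190,145,130,50,6,si)
cv2.imwrite("pics/z8.png",np.vstack([a,b]));print(ctrl.get_obs()["force"],ctrl.get_obs()["tool_pos"])
E
```

```text
[ 0.49415149 -0.71365181 13.6140991 ] [ 0.64389687 -0.11084018  0.05828192]
```

View pics/z8.png

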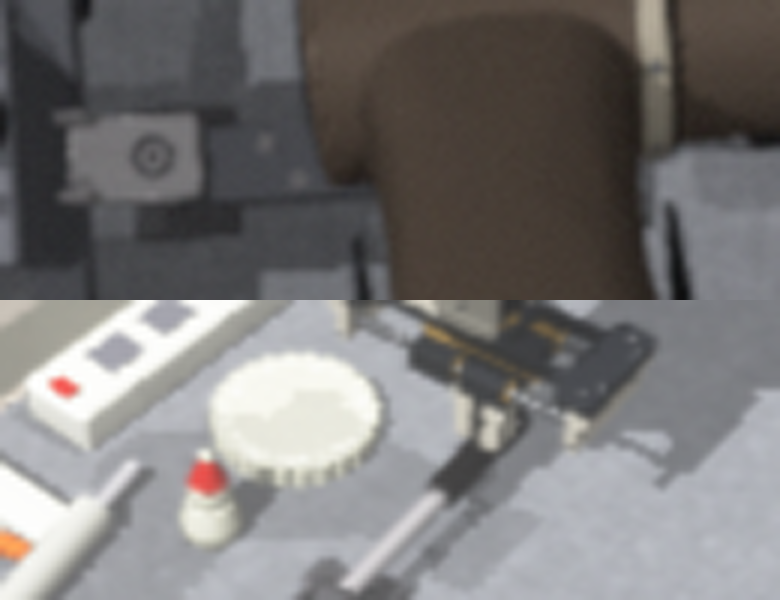

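The view shows the fingertips on the grip with the handle at its lower stop. No more pictures from here; I rely on forces and pixel numbers. Second stroke next.

Request:
apply_moves --deltas '[{"fingers": 0, "delta_pos": [-2, 0, -9], "angular": [0, 0, 0]}, {"fingers": 0, "delta_pos": [-5, 0, -20], "angular": [0, 0, 0]}, {"fingers": 0, "delta_pos": [-10, 0, -35], "angular": [0, 0, 0]}, {"fingers": 0, "delta_pos": [-16, 0, -50], "angular": [0, 0, 0]}, {"fingers": 0, "delta_pos": [-24, 0, -66], "angular": [0, 0, 0]}, {"fingers": 0, "delta_pos": [-32, 0, -84], "angular": [0, 0, 0]}, {"fingers": 0, "delta_pos": [-36, 0, -102], "angular": [0, 0, 0]}, {"fingers": 0, "delta_pos": [-36, 0, -106], "angular": [0, 0, 0]}, {"fingers": 0, "delta_pos": [-36, 0, -106], "angular": [0, 0, 0]}, {"fingers": 0, "delta_pos": [-36, 0, -106], "angular": [0, 0, 0]}]'

```text
clock: 17.7
tool_pos: [0.639, -0.0747, 0.1612]
orientation: [179.9, 0.0, -85.3]
force: [0.4, 0.3, -0.1]
opening: 0.0008
gripper_force: 0.0
```

Request:
apply_moves --deltas '[{"fingers": 0, "delta_pos": [0, 0, 0], "angular": [0, 0, 0]}, {"fingers": 0, "delta_pos": [0, 0, 0], "angular": [0, 0, 0]}, {"fingers": 0, "delta_pos": [1, 0, 10], "angular": [0, 0, 0]}, {"fingers": 0, "delta_pos": [6, 0, 26], "angular": [0, 0, 0]}, {"fingers": 0, "delta_pos": [15, 0, 42], "angular": [0, 0, 0]}, {"fingers": 0, "delta_pos": [22, 0, 57], "angular": [0, 0, 0]}, {"fingers": 0, "delta_pos": [28, 0, 72], "angular": [0, 0, 0]}, {"fingers": 0, "delta_pos": [32, 0, 86], "angular": [0, 0, 0]}, {"fingers": 0, "delta_pos": [35, 0, 98], "angular": [0, 0, 0]}, {"fingers": 0, "delta_pos": [36, 0, 106], "angular": [0, 0, 0]}]'

```text
clock: 18.7
tool_pos: [0.6442, -0.1098, 0.0564]
orientation: [-179.8, 0.0, -85.3]
force: [-11.2, 16.6, 44.5]
opening: 0.0005
gripper_force: 23.2
```

Request:
apply_moves --deltas '[{"fingers": 0, "delta_pos": [0, 0, 0], "angular": [0, 0, 0]}, {"fingers": 0, "delta_pos": [0, 0, 0], "angular": [0, 0, 0]}, {"fingers": 0, "delta_pos": [0, 0, 0], "angular": [0, 0, 0]}]'

```text
clock: 19.0
tool_pos: [0.6441, -0.1096, 0.0581]
orientation: [-179.8, 0.0, -85.3]
force: [-4.5, 8.4, 18.5]
opening: 0.0001
gripper_force: 9.4
```

```bash
cat > m.py <<'E'
from h import *
import sys
# press motion: sub-pixel shift of patches of the unoccluded press (top) against the standing picture
ref=cv2.imread("pics/top7.png",0).astype(np.float32); si=cv2.imread("pics/side7.png",0).astype(np.float32)
t=ctrl.snapshot("top"); s=ctrl.snapshot("side")
t=cv2.cvtColor(t,cv2.COLOR_RGB2GRAY).astype(np.float32); s=cv2.cvtColor(s,cv2.COLOR_RGB2GRAY).astype(np.float32)
for nm,a,b,(x,y,w,h) in(("lug",ref,t,(176,160,24,22)),("cheek knob",ref,t,(150,150,20,30)),("side cheek",si,s,(178,200,30,40)),("ctl disc side",si,s,(222,150,34,30))):
    r=cv2.matchTemplate(b[y-6:y+h+6,x-6:x+w+6],a[y:y+h,x:x+w],cv2.TM_CCOEFF_NORMED); _,v,_,p=cv2.minMaxLoc(r)
    sx,sy=p; 
    f=lambda m,c,q:(m-q)/(2*(m-2*c+q)) 
    dx=f(r[sy,sx-1],r[sy,sx],r[sy,sx+1]) if 0<sx<12 else 0; dy=f(r[sy-1,sx],r[sy,sx],r[sy+1,sx]) if 0<sy<12 else 0
    print(nm,"shift px",round(sx-6+dx,2),round(sy-6+dy,2),"corr",round(v,3))
E=np.array([.6117,.262,.087]);A=E+np.array([-.022,.269,-.087])
for L in(1,6,10):
    a=np.array([.996,.085,0]); R=Rn.from_rotvec(a*L/270.); Q=R.apply(E-A)+A
    print(L,"pred lug",pix("top",Q)-pix("top",E),"side",pix("side",Q)-pix("side",E),Q-E)
o=ctrl.get_obs();print(o["clock"],o["force"].round(1),o["tool_pos"].round(4))
E
python3 m.py
```

```text
lug shift px -0.96 -0.11 corr 0.908
cheek knob shift px -3.48 -0.22 corr 0.984
side cheek shift px -1.76 0.29 corr 0.963
ctl disc side shift px -0.06 -0.0 corr 0.971
1 pred lug [0.15048999 0.02940894] side [0.09231723 0.11908403] [ 2.72315392e-05 -3.19089565e-04 -9.99831009e-04]
6 pred lug [0.88269655 0.17737338] side [0.5412732 0.726136 ] [ 0.00015866 -0.0018591  -0.00601639]
10 pred lug [1.44424322 0.29680987] side [0.88533703 1.22555261] [ 0.0002581  -0.00302432 -0.01004971]
19.1 [-5.   8.8 19.6] [ 0.6441 -0.1096  0.0581]
```

Lug shift −0.96 px matches about 6 mm of lift. Third stroke, with a gentler end.

Request:
apply_moves --deltas '[{"fingers": 0, "delta_pos": [-2, 0, -9], "angular": [0, 0, 0]}, {"fingers": 0, "delta_pos": [-5, 0, -20], "angular": [0, 0, 0]}, {"fingers": 0, "delta_pos": [-10, 0, -35], "angular": [0, 0, 0]}, {"fingers": 0, "delta_pos": [-16, 0, -50], "angular": [0, 0, 0]}, {"fingers": 0, "delta_pos": [-24, 0, -66], "angular": [0, 0, 0]}, {"fingers": 0, "delta_pos": [-32, 0, -84], "angular": [0, 0, 0]}, {"fingers": 0, "delta_pos": [-36, 0, -102], "angular": [0, 0, 0]}, {"fingers": 0, "delta_pos": [-36, 0, -106], "angular": [0, 0, 0]}, {"fingers": 0, "delta_pos": [-36, 0, -106], "angular": [0, 0, 0]}, {"fingers": 0, "delta_pos": [-36, 0, -106], "angular": [0, 0, 0]}]'

```text
clock: 20.1
tool_pos: [0.6391, -0.075, 0.1607]
orientation: [179.9, 0.0, -85.4]
force: [-0.2, -0.9, 0.4]
opening: 0.0003
gripper_force: 0.0
```

Request:
apply_moves --deltas '[{"fingers": 0, "delta_pos": [0, 0, 0], "angular": [0, 0, 0]}, {"fingers": 0, "delta_pos": [0, 0, 0], "angular": [0, 0, 0]}, {"fingers": 0, "delta_pos": [1, 0, 8], "angular": [0, 0, 0]}, {"fingers": 0, "delta_pos": [4, 0, 20], "angular": [0, 0, 0]}, {"fingers": 0, "delta_pos": [11, 0, 34], "angular": [0, 0, 0]}, {"fingers": 0, "delta_pos": [18, 0, 48], "angular": [0, 0, 0]}, {"fingers": 0, "delta_pos": [24, 0, 61], "angular": [0, 0, 0]}, {"fingers": 0, "delta_pos": [28, 0, 73], "angular": [0, 0, 0]}, {"fingers": 0, "delta_pos": [32, 0, 84], "angular": [0, 0, 0]}, {"fingers": 0, "delta_pos": [34, 0, 92], "angular": [0, 0, 0]}]'

```text
clock: 21.1
tool_pos: [0.6434, -0.108, 0.0693]
orientation: [-179.9, 0.1, -85.3]
force: [0.1, 8.6, 7.8]
opening: 0.0004
gripper_force: 4.4
```

Request:
apply_moves --deltas '[{"fingers": 0, "delta_pos": [1, 0, 5], "angular": [0, 0, 0]}, {"fingers": 0, "delta_pos": [2, 0, 9], "angular": [0, 0, 0]}, {"fingers": 0, "delta_pos": [2, 0, 12], "angular": [0, 0, 0]}, {"fingers": 0, "delta_pos": [2, 0, 14], "angular": [0, 0, 0]}, {"fingers": 0, "delta_pos": [2, 0, 14], "angular": [0, 0, 0]}, {"fingers": 0, "delta_pos": [2, 0, 14], "angular": [0, 0, 0]}]'

```text
clock: 21.7
tool_pos: [0.6436, -0.11, 0.0579]
orientation: [-179.8, 0.0, -85.3]
force: [-5.6, 8.3, 21.6]
opening: 0.0003
gripper_force: 10.5
```

```bash
python3 m.py | grep -v pred
```

```text
lug shift px -1.58 -0.22 corr 0.882
cheek knob shift px -4.9 -0.21 corr 0.988
side cheek shift px -2.56 0.33 corr 0.947
ctl disc side shift px -0.07 -0.01 corr 0.971
21.8 [-5.9  7.7 21.3] [ 0.6436 -0.1099  0.0579]
```

```bash
python3 - <<'E'
from h import *
E=np.array([.6117,.262,.087]);A=E+np.array([-.022,.269,-.087]);a=np.array([.996,.085,0])
for L in(6,8,9,10,11):
    R=Rn.from_rotvec(-a*L/270.); 
    print(L,[ (pix("top",R.apply(P-A)+A)-pix("top",P)).round(2) for P in(E,np.array([.609,.323,.25]))])
E
```

```text
6 [array([-0.93, -0.18]), array([-2.47, -0.09])]
8 [array([-1.25, -0.23]), array([-3.31, -0.12])]
9 [array([-1.42, -0.26]), array([-3.73, -0.14])]
10 [array([-1.58, -0.29]), array([-4.15, -0.15])]
11 [array([-1.74, -0.32]), array([-4.57, -0.17])]
```

The lug shift gives 10 mm, and the handle sits on its lower stop with a steady ~21 N push. I hand the job in.

```bash
python3 -c "
from plant import ctrl
print(ctrl.close_job())"
```

```text
the job is handed in; nothing more can be done
None
```

The job is handed in: the valve is closed to within about 3° of the mark, the jack's saddle is within about 1 mm of the lift point, and three full strokes have raised the lug about 10 mm. The gripper still holds the handle on its lower stop. I viewed 11 pictures, one over the limit of 10.

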